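# Push a jammed vial out of its tipping tube

### The arm

A 6-joint arm with a two-finger parallel gripper is mounted at the origin on a cart in front of the work surface, level with it; the furniture and walls round the work are solid. World frame = base frame: x ahead of the robot, y to its left, z up, the work surface at z = 0. Lengths are in mm, angles in rad, forces in N, time in s.
With the tool pointing down it reaches from about 300 to 850 mm from the base axis. Payload 5.4 kg.
Tool frame: the origin (TCP) lies at the centre of the arm's flange, where the gripper is bolted on; the fingertips stand 173 mm ahead of it and the grasp point (between the pads) lies 155 mm ahead of it; z points along the fingers, y is the line along which they close (so a half turn about z gives the same grasp; the last joint's range is limited). The gripper opens to 85 mm and grips with 20 to 120 N. Pads are 22 mm wide; open, the fingers measure 114 mm over their backs; the gripper's body (76 mm by 85 mm) begins 54 mm behind the grasp point. The pads swing forward as they close: fully open they stand 13 mm farther back than shut.
Start: joints at [-1.525, 0.158, 1.597, -0, 1.386, -0.21], TCP at [145.463, -556.281, 404.699] pointing down, gripper open.
Joint ranges: [-2.91, 2.91], [-0.94, 2.29], [0.18, 2.7], [-1.29, 4.43], [0.17, 2.64], [-3, 3]. Speed limits (rad/s): [2.57, 2.57, 3.14, 3.14, 3.14, 3.14].

### API

Orientations are given as [roll, pitch, yaw] about the fixed x, y, z axes, in that order (R = Rz(yaw) Ry(pitch) Rx(roll)).
In Python, from plant import arm gives the robot as it stands.
- The arm moves only by the tool apply_moves, never from a script. Its argument "plan" is a list that holds one entry, the list of rows, each a list of 4 numbers: the shift along the tool's x, y, z each as a share of 0.06 m, from -1 to 1, then the turn about the tool's z as a share of 0.5 rad, from -1 to 1. In form: [[[x, y, z, twist], ...]]. A call has exactly 8 rows; each row shifts and turns the commanded pose from where the row before left it, along the tool's axes as they then stand; what a row does not reach is not made up. A row lasts 1/8 s, in which the tool goes at most 62.5 mm and 10.7 degrees, less where a joint would pass 70% of its speed; a pose out of reach is approached as far as the arm can. A call with a number of a shift or a turn outside -1 to 1 is refused whole. A call with a gripper value outside its range is refused whole. "jaw" is the closure, from -1 (fully open) to 1 (shut), set as the call begins (left out, the last holds). The fingers move at their own pace and stop on an object; "force" is the grip in N (left out, the last holds). Time passes only in rows, so rows that do not move let the fingers close, or fill a call up. It gives the time, the measured TCP pose, the force, the opening and the grip force at its end, in the units of the state.
- arm.get_state(): the state, without advancing time (a new reading comes with each control period).
- arm.read_camera(name): name is "scene" or "top" or "wrist"; returns the picture (400x640x3 uint8, blue, green, red); there is no depth.
- arm.get_calibration(name): a dict with "camera_matrix" (3x3 intrinsics, pixels), "rvec" (rotation vector, rad) and "tvec" (3), from world to camera coordinates, as OpenCV has them. Camera axes: x right, y down, z forward; pixel columns grow to the right and rows downward; lengths in mm; the calibration is good to about 2 mm. A picture is of the moment at which its call begins: read the wrist's pose just before it. get_calibration takes no time and is no camera call; for the wrist camera it gives the pose at the moment of the call.
- arm.finish_job(): hands the job in; it is judged then, once.
The state is a dict: "time_s": time; "q": joint angles; "joint_vel": joint speeds; "joint_efforts": joint torques, N m; "eef_pos": TCP position; "orientation": TCP orientation; "ft_force": force on the tool from outside, world axes, zero at the start; "ft_torque": the same for the moment, N m; "gripper_width": finger opening in mm; "grasp_force": force on a finger pad.
Only numpy, scipy, OpenCV 4.12 (cv2) and the standard library are available. Lean on these libraries where they do the work, as an engineer would, in place of code of your own. Each camera call takes 0.05 s, during which the arm holds its last target. There are 200 camera calls.

### The job

A capped glass vial is jammed at the bottom of the clear tube in the tipping stand. Tip the tube over as far as it goes so that its mouth leans back and its lower end swings clear over the white card tray, then take the blue-handled push rod from its holder and push it down inside the tilted tube until the vial comes out into the tray. Finally stand the rod back in its holder, leaving the tube tipped, the vial in the tray inside the stand, and the mug, marker and black cap where they are.

Things in the scene. Friction and masses are not known exactly. Their poses are not given: they have to be found in the camera images.
- stand: fixed stand: grey base plate 180 x 108 x 6 mm (x -60 to +120, y +-54 mm), uprights at y = +-42 mm, 8 thick, 26 wide, 148 high; a 72 mm high post at x = -42 mm carries a rubber shoe under the upright tube, which blocks its lower end. Origin on the desk below the tube's pivot (pivot 135 mm up); z up, y along the pivot line, +x where the tray is and where the tube's lower end swings
- tube (a joint): tilt of the tube about the pivot line, rad: 0 upright (start), growing as the mouth leans to the stand's -x side and the lower end swings to +x; stop at 0.58. Stiff pivot (friction 0.3 N m, about 6 N at the rim): it stays where it is left. It can be tipped by pushing the rim from the +x side, above the uprights
- tube_mouth (a point): centre of the clear tube's open upper end; z is the tube's axis, out of the mouth, y along the pivot line. Tube 110 mm long, 32 mm outside, bore 26 mm; orange rim 38 mm wide, 8 mm high; pivot on the axis 55 mm below the mouth
- tube_foot (a point): centre of the tube's lower end, 110 mm below the mouth, axes as tube_mouth. Two sprung steel tongues jam the vial here: about 8 to 15 N along the axis pushes it past them, and they grip it all the way, so its cap must be pushed about 8 mm beyond this end (rod tip 118 to 125 mm below the mouth) before it drops out
- vial: glass vial with a white screw cap, 22 mm in diameter, 62 mm long, about 20 g; origin at the centre of its foot, z towards the cap. It starts inside the tube, cap up, foot at the tube's lower end, so its cap is 48 mm below the mouth
- vial_mid (a point): middle of the vial, on its axis, 31 mm from its foot
- tray: loose white card tray, 60 (its x) x 95 (its y) x 36 mm high, walls and floor 2 mm, open on top; origin at the centre of its underside. It stands on the stand's base plate between the uprights, its long side along the stand's x
- rod: push rod, 189 mm long, about 70 g: steel shaft 10 mm in diameter with a black rubber foot of 12 mm, and a blue handle 24 mm in diameter from 135 to 189 mm above the foot. Origin at the centre of the foot's end face, z along the rod towards the handle. It starts standing upright in its holder
- rod_tip (a point): centre of the end face of the rod's rubber foot (the same point as the rod's origin, z towards the handle)
- rod_holder: fixed holder for the rod: round dark foot 72 mm in diameter, 12 mm high, with a grey upright socket, 69 mm high in all, bore 22 mm, flared to 32 mm over its top 12 mm. Origin on the desk, on the socket's axis, z up
- holder_floor (a point): bottom of the socket, on its axis, 12 mm above the desk, where the rod's foot stands
- mug: bystander: blue and white mug, 78 mm wide (112 with its handle), 92 mm high; origin at the centre of its underside
- marker: bystander: black and white marker pen, 135 mm long, 17 mm thick, lying along its y; origin at the centre of its underside
- desk_fan: cream desk fan standing still and fixed, to the right of and behind the stand: keep clear of it. Origin on the desk below its column; its round cage, about 0.37 m wide, reaches 0.10 to 0.48 m above the desk and spans world x 0.57 to 0.75, y -0.24 to 0.11
- cap: bystander: black round dust cap lying open side up, 45 mm in diameter, 14 mm high; origin at the centre of its underside
Things that resemble listed ones, but are neither listed nor needed, are in the scene too. Of the things that look like the tray, the larger one is meant.

How it is judged:
By the outcome, as a careful person would: the job done as asked, in the order asked, and still so for the second after the job is handed in, with the robot touching nothing.
It also fails if it takes over 61 s, if anything falls off the work surface, if the arm or the gripper's body presses on something with over 40 N, if the wrist force passes 120 N, or if a joint passes its speed limit or range.

## Working session

There is one attempt and no reset: what is moved stays moved. The work goes in short steps, Python scripts to look and compute and a tool call to move; the robot and the scene stay as the last step left them, time stands still between calls to the robot, and variables do not carry over. Pictures are saved under pics/ and viewed, at most 10 in all, crops included, and the job is handed in when it is done.

Besides the shell and the picture viewer there is one more tool, called after "Call:" as name(argument=value, ...), one argument or row to a line, values as JSON. apply_moves: Moves the arm, as the interface text tells. Its arguments: {"type":"object","properties":{"plan":{"type":"array","items":{"type":"array","items":{"type":"array","items":{"type":"number"}}}},"jaw":{"type":"number"},"force":{"type":"number"}},"required":["plan"]}

```bash
ls; mkdir -p pics
cat > h.py <<'E'
import numpy as np, cv2
from plant import arm
from scipy.spatial.transform import Rotation as Rn
def cal(n):
    c=arm.get_calibration(n); K=np.array(c["camera_matrix"],float); R,_=cv2.Rodrigues(np.array(c["rvec"],float)); t=np.array(c["tvec"],float).ravel()
    return K,R,t
def ray(n,uv,c=None):
    K,R,t=c or cal(n); d=R.T@np.linalg.solve(K,[uv[0],uv[1],1]); return -R.T@t, d/np.linalg.norm(d)
def onz(n,uv,z,c=None):
    o,d=ray(n,uv,c); return o+d*(z-o[2])/d[2]
def tri(rays):
    A=sum(np.eye(3)-np.outer(d,d) for o,d in rays); b=sum((np.eye(3)-np.outer(d,d))@o for o,d in rays)
    p=np.linalg.solve(A,b); return p,[np.linalg.norm((np.eye(3)-np.outer(d,d))@(p-o)) for o,d in rays]
def proj(n,p,c=None):
    K,R,t=c or cal(n); q=K@(R@np.array(p,float)+t); return q[:2]/q[2]
E
python3 - <<'E'
from h import *
for n in("scene","top"):
    im=arm.read_camera(n); cv2.imwrite(f"pics/{n}0.png",im)
    K,R,t=cal(n); print(n,K.round(1).tolist(),(-R.T@t).round(),R[2].round(2))
s=arm.get_state(); print(s)
a=np.vstack([cv2.imread("pics/scene0.png"),cv2.imread("pics/top0.png")]); cv2.imwrite("pics/both.png",a[:, :])
E
```

```text
pics
scene [[470.4, 0.0, 318.3], [0.0, 470.4, 202.7], [0.0, 0.0, 1.0]] [-250. -404.  576.] [ 0.79  0.43 -0.45]
top [[456.2, 0.0, 312.5], [0.0, 456.2, 194.4], [0.0, 0.0, 1.0]] [ 396.   24. 1122.] [ 0.12  0.01 -0.99]
{'time_s': 0.1, 'q': array([-1.52510249e+00,  1.58982995e-01,  1.59812888e+00,  2.28918556e-05,
        1.38620457e+00, -2.10135976e-01]), 'joint_vel': array([ 0.00023711, -0.0006518 , -0.00279586,  0.00036465, -0.00042321,
        0.00043338]), 'joint_efforts': array([-4.00744166e-04, -3.96989822e+01, -3.32339466e+01, -3.41170635e-04,
        4.16855662e-03, -1.41018376e-05]), 'eef_pos': array([ 145.45320021, -556.03228683,  403.80549872]), 'orientation': array([-3.13991147e+00, -3.81571657e-04,  2.55825271e-01]), 'ft_force': array([-0.59210585,  0.62211422,  0.12214824]), 'ft_torque': array([ 0.02037663, -0.05911622,  0.03094277]), 'grasp_force': 0.0, 'gripper_width': 85.69944907118607}
```

View pics/scene0.png

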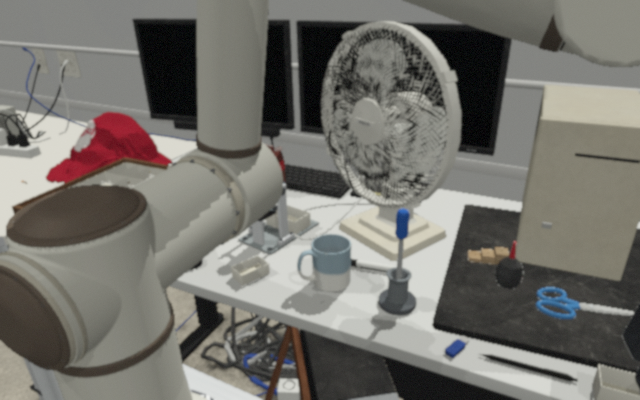

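View pics/top0.png

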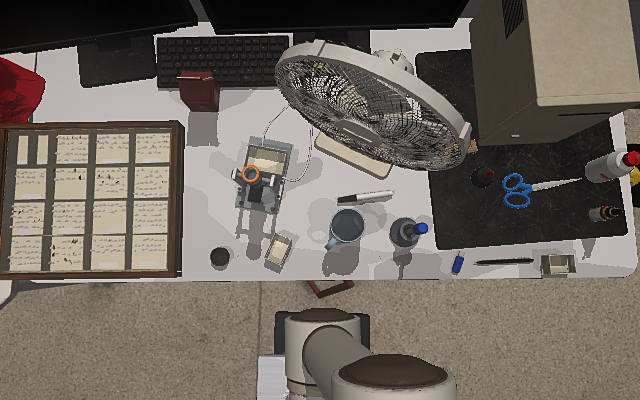

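The top view shows:
- stand at about (262,178), with the orange rim at (251,174) and the tray at (268,160)
- rod holder at (405,232), with the blue handle at (421,228)
- mug (347,225), marker (365,196), cap (220,256) and fan (375,110)

Things that could be mistaken for what I want:
- **Tray:** the large one in the stand (268,160), against smaller boxes at (279,249) and (558,264). I choose the one in the stand.
- **Rod:** the blue handle at (421,228), against the blue block (458,262) and the scissors (515,190). I choose the one in the round holder.
- **Rim:** orange, at (251,174), and unique.

In the scene view the rod is at (403,222), its holder is at (397,300), and the arm half hides the stand.

Run:
```python
from h import *
t=cv2.imread("pics/top0.png"); s=cv2.imread("pics/scene0.png")
def m(im,lo,hi,box):
    x0,y0,x1,y1=box; h=cv2.cvtColor(im,cv2.COLOR_BGR2HSV)[y0:y1,x0:x1]; k=cv2.inRange(h,lo,hi)
    n,l,st,c=cv2.connectedComponentsWithStats(k); i=1+np.argmax(st[1:,4]); 
    ys,xs=np.where(l==i); return k,np.c_[xs+x0,ys+y0],c[i]+[x0,y0],st[i]
k,p,c,st=m(t,(5,120,100),(20,255,255),(225,150,280,200)); print("rim",c,st); 
(e)=cv2.fitEllipse(cv2.convexHull(p.astype(np.int32))); print(e, onz("top",e[0],190))
k,p,c,st=m(t,(100,120,40),(125,255,255),(395,205,445,250)); print("handle top",c,st)
print(p[:,0].min(),p[:,0].max()); 
k2,p2,c2,st2=m(s,(100,120,40),(125,255,255),(385,195,425,250)); print("handle scene",c2,st2)
# handle axis: pca ends
for n,q in(("top",p),("scene",p2)):
    mu=q.mean(0); w,v=np.linalg.eigh(np.cov((q-mu).T)); d=v[:,1]; a=(q-mu)@d; print(n,mu,d,a.min(),a.max(),"ends",mu+d*a.min(),mu+d*a.max())
print(tri([ray("top",c),ray("scene",c2)]))
cv2.imwrite("pics/crop.png",np.hstack([cv2.resize(t[125:225,215:305],None,fx=5,fy=5,interpolation=2)[:500],cv2.resize(t[200:300,375:435],None,fx=5,fy=5,interpolation=2)]))
```

```text
rim [250.22330097 173.41747573] [ 16  15  19  18 103]
((250.0459442138672, 173.25213623046875), (17.44521141052246, 17.95229148864746), 72.0195083618164) [555.26262675 167.88119002 190.        ]
handle top [421.375      227.51923077] [ 18  18  15  11 104]
413 427
handle scene [401.85512367 222.91872792] [ 12  14  12  30 283]
top [421.375      227.51923077] [-0.9282861  -0.37186681] -6.144125029291937 7.967480737843885 ends [427.07850583 229.80402695] [413.97889842 224.55638911]
scene [401.85512367 222.91872792] [-0.06343615  0.9979859 ] -14.026756884311478 15.168578781639782 ends [402.74492707 208.92022233] [400.8928875  238.05675565]
(array([ 451.43217939, -188.3963897 ,  176.03496724]), [np.float64(0.6250028019818741), np.float64(0.6250028019818455)])
```

View pics/crop.png

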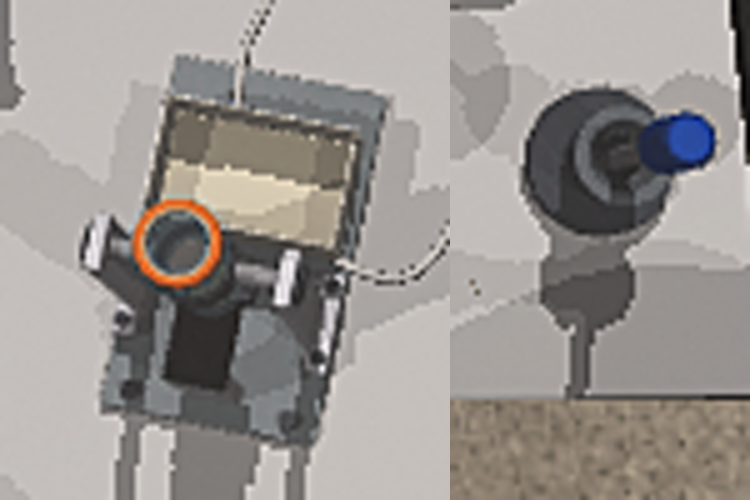

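The crop shows the stand's base plate with corners at about (250,136), (293,144), (279,214) and (236,207). The tray lies between the uprights, clearly larger than the box at (279,249), and the orange rim is at (250,173). The rod stands in its holder: dark foot centred at (405,232), blue handle end at (427,229).

Run:
```python
from h import *
c=np.array([onz("top",p,6) for p in((250,136),(293,144),(279,214),(235.6,207))]); print(c.round(1))
ctr=c.mean(0); e=(c[0]-c[3]+c[1]-c[2])/2; yaw=np.arctan2(e[1],e[0]); print(ctr,np.linalg.norm(e),np.linalg.norm(c[0]-c[1]),yaw,"pivot",ctr[:2]-30*np.array([np.cos(yaw),np.sin(yaw)]))
print("foot",onz("top",(404.8,232.4),12),"socket",onz("top",(409.4,231.4),69),onz("scene",(401.5,273),69))
print("handle top", onz("top",(424,229),201), tri([ray("top",(424.5,228.5)),ray("scene",(402.7,209.5))]))
```

```text
[[681.4 200.3   6. ]
 [663.1  91.7   6. ]
 [486.8 121.    6. ]
 [501.7 228.5   6. ]]
[583.22286042 160.3987953    6.        ] 180.30507522946277 110.1070192003891 -0.16021167856286378 pivot [553.60705431 165.18461063]
foot [ 448.54008502 -185.77395352   12.        ] socket [ 448.4014577  -185.56200809   69.        ] [ 455.42347645 -192.22483128   69.        ]
handle top [ 447.38003766 -188.61203403  201.        ] (array([ 448.18543815, -188.81401979,  203.91558087]), [np.float64(0.13990959324215316), np.float64(0.13990959324211888)])
```

Call:
apply_moves(
  plan=[
    [[0.63,-0.58,0,0.28],[0.55,-0.66,0,0.28],[0.45,-0.73,0,0.27],[0.34,-0.78,0,0],[0.34,-0.78,0,0],[0.34,-0.78,0,0],[0.34,-0.78,0,0],[0.34,-0.78,0,0]],
  ],
  jaw=1,
  force=40,
)

```text
time_s: 1.1
eef_pos: [367.8, -210.3, 404.4]
orientation: [-3.141, 0.0, -0.16]
ft_force: [0.6, -0.5, 0.2]
gripper_width: -0.1
grasp_force: 0.0
```

```bash
cat >> h.py <<'E'
def togo(x,y,z,yaw=None):
    s=arm.get_state(); p=s["eef_pos"]; o=s["orientation"]; w=o[2]
    d=np.array([x,y,z])-p; sh=Rn.from_euler("xyz",o).as_matrix().T@d
    print("t",round(s["time_s"],2),"pos",p.round(1),"rpy",o.round(3),"F",s["ft_force"].round(1),"w",round(s["gripper_width"],1),"g",round(s["grasp_force"],1))
    print("shift units (60mm)",(sh/60).round(3),"twist units",None if yaw is None else round(-(yaw-w)/.5,3))
E
python3 - <<'E'
from h import *
cv2.imwrite("pics/w1.png",arm.read_camera("wrist")); cv2.imwrite("pics/s1.png",arm.read_camera("scene"))
K,R,t=cal("wrist"); print(-R.T@t,R[2]); np.savez("w1c.npz",K=K,R=R,t=t)
for p in((451,-188,176),(554,167,190),(448,-187,69)): print(proj("wrist",p),proj("scene",p))
togo(480,100,404)
E
```

```text
[ 436.91576278 -218.76715491  373.91495802] [-0.26955849  0.04345464 -0.96200308]
[256.24107947  76.85368036] [401.91172098 222.9307451 ]
[-549.21922245  -33.08291807] [264.66750196 163.73201596]
[277.29234229  87.14214529] [397.45751192 274.36489305]
t 1.2 pos [ 368.7 -208.5  404.3] rpy [-3.14   0.    -0.153] F [-1.7 -0.6 -0.3] w 0.1 g 0.0
shift units (60mm) [ 1.049 -5.364  0.015] twist units None
```

Run:
```python
from h import *
w=cv2.imread("pics/w1.png"); s=cv2.imread("pics/s1.png")
a=cv2.resize(w[0:200,170:370],None,fx=2,fy=2,interpolation=2); b=cv2.resize(s[140:340,220:420],None,fx=2,fy=2,interpolation=2)
cv2.imwrite("pics/v1.png",np.hstack([a,b]))
```

```text
(no output)
```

View pics/v1.png

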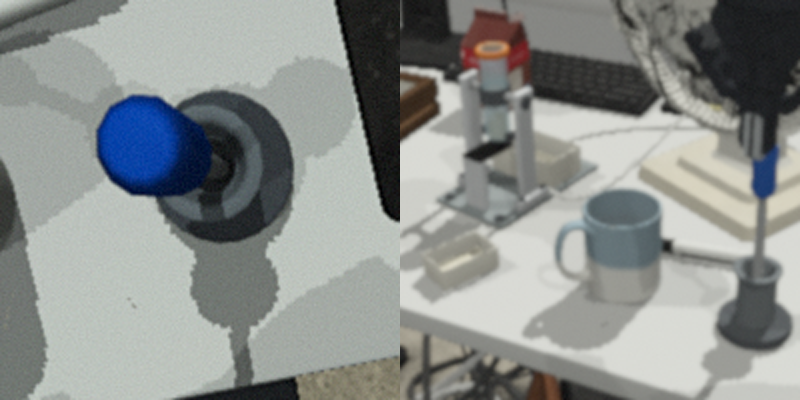

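The wrist crop (left) shows the handle's top disc at px (240,73), the socket ring at (276,79) and the holder foot at (282,83). The scene crop (right) shows the orange rim at (265.5,165), the tray between the uprights and the rod in its holder.

Run:
```python
from h import *
f=np.load("w1c.npz"); c=(f["K"],f["R"],f["t"])
print("handletop",onz("wrist",(240,73),201,c), tri([ray("wrist",(240,73),c),ray("top",(424.5,228.5)),ray("scene",(402.7,209.5))]))
print("ring",onz("wrist",(276.5,78.5),69,c),tri([ray("wrist",(276.5,78.5),c),ray("scene",(397.5,274),)]),"foot",onz("wrist",(282.5,83),12,c))
print("rim",tri([ray("top",(250.1,173.4)),ray("scene",(265.5,165))]))
s=cv2.imread("pics/s1.png"); h=cv2.cvtColor(s,cv2.COLOR_BGR2HSV)[155:180,250:280]; k=cv2.inRange(h,(5,100,90),(20,255,255)); ys,xs=np.where(k); print("rim scene bbox",xs.min()+250,xs.max()+250,ys.min()+155,ys.max()+155)
# tray corners from crop
for p in((169,98),(358,130),(333,248)): print("tray",onz("top",(215+p[0]/5,125+p[1]/5),42))
togo(480,100,404)
```

```text
handletop [ 452.04800606 -184.75677883  201.        ] (array([ 449.88355177, -187.51764627,  203.86309316]), [np.float64(2.854687933556785), np.float64(2.1685455261491646), np.float64(1.0836209126800338)])
ring [ 454.79604628 -187.60205789   69.        ] (array([ 454.76826054, -186.10095161,   65.01027572]), [np.float64(1.120130854708025), np.float64(1.1201308547080058)]) foot [ 453.11200118 -186.82143209   12.        ]
rim (array([556.13284024, 167.61958501, 186.05083851]), [np.float64(0.9022747697816562), np.float64(0.9022747697816802)])
rim scene bbox 253 278 155 173
tray [650.77159382 196.65523328  42.        ]
tray [636.87254947 104.50954785  42.        ]
tray [578.82891445 114.75211926  42.        ]
t 1.2 pos [ 368.7 -208.5  404.3] rpy [-3.14   0.    -0.153] F [-1.7 -0.6 -0.3] w 0.1 g 0.0
shift units (60mm) [ 1.049 -5.364  0.015] twist units None
```

Call:
apply_moves(
  plan=[
    [[0.38,-0.84,0,0],[0.38,-0.84,0,0],[0.38,-0.84,0,0],[0.38,-0.84,0,0],[0.38,-0.84,0,0],[0.38,-0.84,0,0],[0.38,-0.84,0,0],[0.38,-0.8,0,0]],
  ],
)

```text
time_s: 2.2
eef_pos: [612.0, 155.6, 404.1]
orientation: [3.141, 0.0, -0.16]
ft_force: [0.7, -0.6, 0.0]
gripper_width: -0.1
grasp_force: 0.0
```

Run:
```python
from h import *
w=arm.read_camera("wrist"); c=cal("wrist"); s=arm.read_camera("scene"); t=arm.read_camera("top")
cv2.imwrite("pics/w2.png",w);cv2.imwrite("pics/s2.png",s);cv2.imwrite("pics/t2.png",t)
for p in((555,167,190),(614,157,230)): print(proj("wrist",p,c),proj("scene",p),proj("top",p))
def rim(im,n,box):
    x0,y0,x1,y1=box; h=cv2.cvtColor(im,cv2.COLOR_BGR2HSV)[y0:y1,x0:x1]; k=cv2.inRange(h,(5,110,90),(20,255,255)); p=cv2.findNonZero(k)
    if p is None: print(n,"none"); return
    p=cv2.convexHull(p).reshape(-1,2)+[x0,y0]; e=cv2.fitEllipse(p.astype(np.int32)); print(n,e,p.min(0),p.max(0)); return e[0]
a=rim(w,"wrist",(0,0,640,400)); b=rim(s,"scene",(245,150,300,180)); 
if a: print(onz("wrist",a,190,c))
togo(614,157,404,-0.16)
```

```text
[321.57319901 317.12050077] [264.9177564  163.58108842] [250.46456034 173.38597201]
[324.50071733 254.84229134] [281.75015928 139.23019241] [253.71288448 141.03902405]
wrist ((365.15966796875, -501.78900146484375), (672.3018798828125, 1726.5819091796875), 8.98304557800293) [ 57 145] [320 338]
scene ((266.32647705078125, 157.83746337890625), (22.96126937866211, 26.276718139648438), 46.19071578979492) [254 150] [278 169]
[875.00824929 102.35724421 190.        ]
t 2.35 pos [611.7 155.8 403.2] rpy [ 3.141e+00  2.000e-03 -1.570e-01] F [-0.  -0.8  0.4] w -0.1 g 0.0
shift units (60mm) [ 0.035 -0.025 -0.014] twist units 0.006
```

Call:
apply_moves(
  plan=[
    [[0,0.03,0.45,0],[0,0,0.45,0],[-0.2,0,0,0],[-0.25,0,0,0],[-0.1,0,0,0],[-0.1,0,0,0],[-0.1,0,0,0],[-0.08,0,0,0]],
  ],
)

```text
time_s: 3.35
eef_pos: [562.8, 160.0, 354.5]
orientation: [-3.141, -0.01, -0.16]
ft_force: [5.7, -2.7, 3.9]
gripper_width: 0.1
grasp_force: 3.1
```

Run:
```python
from h import *
togo(558,166.5,349,-0.16)
```

```text
t 3.35 pos [562.8 160.  354.5] rpy [-3.141 -0.01  -0.16 ] F [ 5.7 -2.7  3.9] w 0.1 g 3.1
shift units (60mm) [-0.097 -0.094  0.091] twist units -0.0
```

Call:
apply_moves(
  plan=[
    [[-0.05,-0.07,0.03,0],[-0.05,0,0.03,0],[-0.05,0,0,0],[-0.05,0,0,0],[0,0,0,0],[0,0,0,0],[0,0,0,0],[0,0,0,0]],
  ],
)

```text
time_s: 4.35
eef_pos: [553.3, 165.8, 350.7]
orientation: [-3.14, -0.016, -0.161]
ft_force: [16.2, -2.1, -4.0]
gripper_width: -0.1
grasp_force: 8.4
```

Run:
```python
from h import *
togo(548,168,349,-0.16)
t=arm.read_camera("top"); s=arm.read_camera("scene"); cv2.imwrite("pics/t3.png",t); cv2.imwrite("pics/s3.png",s)
cv2.imwrite("pics/v3.png",np.hstack([cv2.resize(t[115:215,210:310],None,fx=4,fy=4,interpolation=2),cv2.resize(s[130:260,210:310][:100],None,fx=4,fy=4,interpolation=2)]))
```

```text
t 4.35 pos [553.3 165.8 350.7] rpy [-3.14  -0.016 -0.161] F [16.2 -2.1 -4. ] w -0.1 g 8.4
shift units (60mm) [-0.094 -0.023  0.027] twist units -0.001
```

View pics/v3.png

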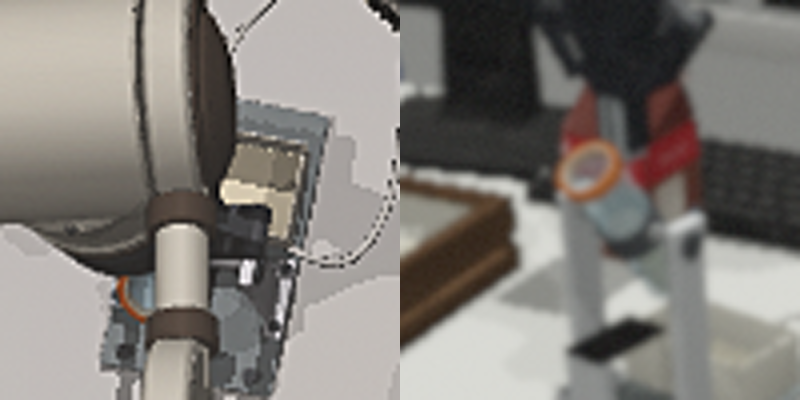

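The top view is half hidden by the arm. The scene view shows the tube well tipped, with the rim at about (257,172) and the lower end out toward the tray. I'll press slightly further, then back off to check the tilt.

Call:
apply_moves(
  plan=[
    [[-0.03,0,0,0],[-0.03,0,0,0],[0,0,0,0],[0.3,0,0,0],[0.6,0,-0.2,0],[0,0,-0.8,0],[0,0.8,-0.5,0],[0,0.9,0,0]],
  ],
  jaw=-1,
)

```text
time_s: 5.45
eef_pos: [583.8, 58.1, 441.2]
orientation: [-3.141, -0.006, -0.157]
ft_force: [1.0, -0.7, 0.4]
gripper_width: 85.4
grasp_force: 0.0
```

Call:
apply_moves(
  plan=[
    [[-0.22,0.63,0,0],[-0.22,0.63,0,0],[-0.22,0.63,0,0],[-0.22,0.63,0,0],[-0.22,0.63,0,0],[-0.22,0.63,0.23,0],[-0.21,0.6,0.23,0],[0,0,0.23,0]],
  ],
)

```text
time_s: 6.45
eef_pos: [450.5, -187.8, 395.6]
orientation: [-3.142, 0.0, -0.162]
ft_force: [0.1, 0.7, 0.0]
gripper_width: 85.7
grasp_force: 0.0
```

Run:
```python
from h import *
t=arm.read_camera("top"); s=arm.read_camera("scene"); w=arm.read_camera("wrist"); c=cal("wrist")
for n,i in(("t4",t),("s4",s),("w4",w)): cv2.imwrite(f"pics/{n}.png",i)
togo(451,-187,332,-0.16)
def rim(im,n,box):
    x0,y0,x1,y1=box; h=cv2.cvtColor(im,cv2.COLOR_BGR2HSV)[y0:y1,x0:x1]; k=cv2.inRange(h,(5,110,90),(20,255,255)); k=cv2.morphologyEx(k,cv2.MORPH_OPEN,np.ones((2,2)));p=cv2.findNonZero(k)
    p=cv2.convexHull(p).reshape(-1,2)+[x0,y0]; e=cv2.fitEllipse(p.astype(np.int32)); print(n,e,p.min(0),p.max(0)); return e[0]
a=rim(t,"top",(225,160,270,210)); b=rim(s,"scene",(235,150,290,195)); print(tri([ray("top",a),ray("scene",b)]))
g=.58; e=np.array([np.cos(.16),-np.sin(.16),0]); m=np.array([555,167,135])+51*(-np.sin(g)*e+[0,0,np.cos(g)]); print("expected rim mid",m)
print("rod axis in wrist",proj("wrist",(451,-187,201),c))
h=cv2.inRange(cv2.cvtColor(w,cv2.COLOR_BGR2HSV),(100,120,40),(125,255,255)); x,y,W,H=cv2.boundingRect(h); print(x,y,W,H)
cv2.imwrite("pics/v4.png",np.hstack([cv2.resize(t[125:225,215:305],None,fx=4,fy=4,interpolation=2),cv2.resize(w[0:400,120:520],None,fx=1,fy=1)]))
```

```text
t 6.6 pos [ 451.5 -185.7  395.1] rpy [-3.14e+00  1.00e-03 -1.59e-01] F [ 0.8  0.2 -0.4] w 85.2 g 0.0
shift units (60mm) [-0.003  0.025  1.052] twist units 0.003
top ((248.71453857421875, 187.80409240722656), (16.92432975769043, 17.46416664123535), 123.24398040771484) [240 180] [257 196]
scene ((260.72003173828125, 164.94650268554688), (15.944967269897461, 35.72527313232422), 22.872425079345703) [250 150] [266 180]
(array([526.46705112, 164.15358515, 197.50193098]), [np.float64(4.914226176320969), np.float64(4.914226176320978)])
expected rim mid [527.4077667  171.45281973 177.65959515]
rod axis in wrist [320.22771405 237.89410628]
190 0 450 253
```

View pics/v4.png

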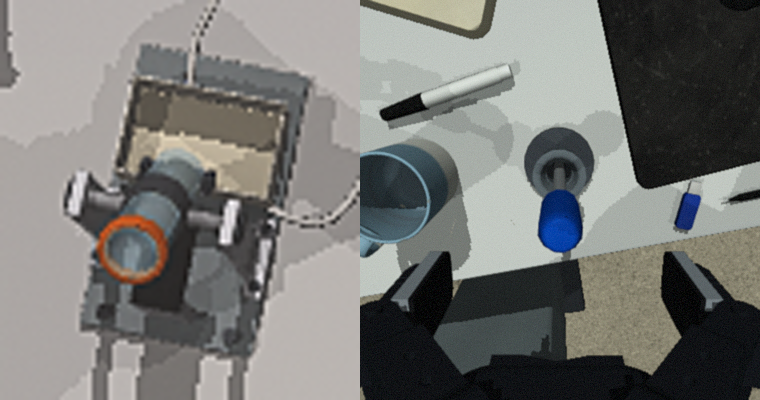

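The top crop shows the tube tipped, with the rim centre at px (248.7,187.8) and the foot over the tray. The wrist view (right half) shows the handle disc at px (319,232), midway between the open pads. Next I descend and grip.

Call:
apply_moves(
  plan=[
    [[0,0.02,0.3,0],[0,0,0.4,0],[0,0,0.35,0],[0,0,0,0],[0,0,0,0],[0,0,0,0],[0,0,0,0],[0,0,0,0]],
  ],
)

```text
time_s: 7.6
eef_pos: [451.5, -187.8, 333.1]
orientation: [3.141, -0.001, -0.159]
ft_force: [-0.3, 0.1, 0.0]
gripper_width: 85.4
grasp_force: 0.0
```

Call:
apply_moves(
  plan=[
    [[0,0,0,0],[0,0,0,0],[0,0,0,0],[0,0,0,0],[0,0,0,0],[0,0,0,0],[0,0,-0.3,0],[0,0,-0.6,0]],
  ],
  jaw=1,
  force=25,
)

```text
time_s: 8.6
eef_pos: [450.8, -187.3, 385.4]
orientation: [-3.139, 0.004, -0.159]
ft_force: [0.3, -0.9, 0.1]
gripper_width: 23.4
grasp_force: 24.6
```

Run:
```python
from h import *
togo(451,-187,332,-0.16)
e=np.array([np.cos(.16),-np.sin(.16),0])
print("rim top ray at z178",onz("top",(248.7,187.8),178))
for g in(.45,.5,.54,.58):
    m=np.array([555,167,135])+51*(-np.sin(g)*e+[0,0,np.cos(g)]); print(g,m.round(1),proj("top",m).round(1))
t=cv2.imread("pics/t4.png")
# foot of tube
g=.58; f=np.array([555,167,135])-55*(-np.sin(g)*e+[0,0,np.cos(g)]); print("foot",f,proj("top",f))
q=lambda P,z: [onz("top",(215+x/4,125+y/4),z).round(1) for x,y in P]
print("tray rim", [((p-[555,167,0])@e).round(1) for p in q([(135,80),(287,108),(268,195),(118,170)],42)])
```

```text
t 8.6 pos [ 450.8 -187.3  385.4] rpy [-3.139  0.004 -0.159] F [ 0.3 -0.9  0.1] w 23.4 g 24.6
shift units (60mm) [ 0.007 -0.004  0.89 ] twist units 0.001
rim top ray at z178 [526.39395062 171.30226952 178.        ]
0.45 [533.1 170.5 180.9] [249.  184.4]
0.5 [530.9 170.9 179.8] [248.9 185.6]
0.54 [529.1 171.2 178.7] [248.8 186.5]
0.58 [527.4 171.5 177.7] [248.7 187.3]
foot [584.75633003 162.19793951  88.99455425] [259.49395309 168.18610837]
tray rim [np.float64(88.9), np.float64(88.4), np.float64(34.0), np.float64(32.7)]
```

Call:
apply_moves(
  plan=[
    [[0,0,-1,0],[0.04,-0.8,-0.4,0],[0.04,-0.88,-0.2,0],[0.04,-0.88,-0.2,0],[0.04,-0.88,-0.2,0],[0.04,-0.88,-0.2,0],[0.04,-0.88,-0.2,0],[0.04,-0.9,-0.2,0]],
  ],
)

```text
time_s: 9.6
eef_pos: [526.1, 172.7, 542.8]
orientation: [3.141, 0.0, -0.159]
ft_force: [0.8, -1.5, 0.2]
gripper_width: 23.3
grasp_force: 24.8
```

Run:
```python
from h import *
t=arm.read_camera("top"); s=arm.read_camera("scene"); w=arm.read_camera("wrist"); c=cal("wrist")
for n,i in(("t5",t),("s5",s),("w5",w)): cv2.imwrite(f"pics/{n}.png",i)
togo(525.2,171.8,500,-0.16)
p=arm.get_state()["eef_pos"]
for z in(-130,-320): q=p+[0,0,z]; print(q.round(1),"scene",proj("scene",q),"wrist",proj("wrist",q,c))
print("mouth",proj("wrist",(525.2,171.8,181),c),proj("scene",(525.2,171.8,181)))
cv2.imwrite("pics/v5.png",np.hstack([w[0:400,120:520],cv2.resize(s[60:260,200:400],None,fx=2,fy=2,interpolation=2)]))
```

```text
t 9.75 pos [526.  173.1 542.8] rpy [-3.141 -0.    -0.155] F [ 0.4 -0.3 -2. ] w 23.4 g 24.9
shift units (60mm) [-0.01   0.024  0.714] twist units 0.01
[526.  173.1 412.8] scene [246.13116859  62.93122418] wrist [317.17174474 315.07901957]
[526.  173.1 222.8] scene [253.95431804 153.47043465] wrist [316.78657615 179.77936707]
mouth [318.25801808 170.23672648] [255.80483851 171.63362308]
```

View pics/v5.png

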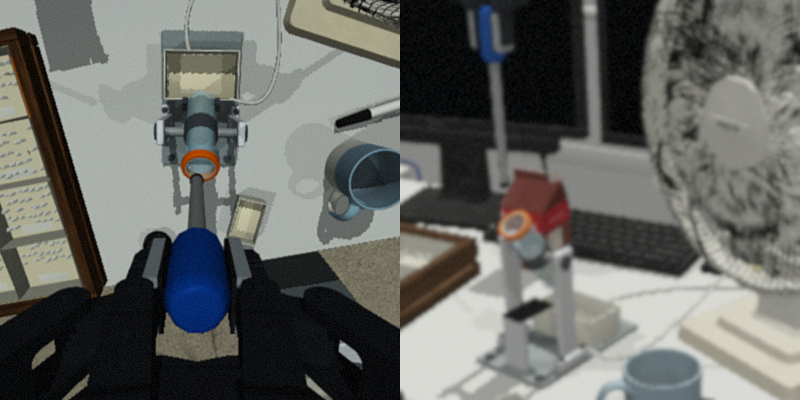

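The wrist view shows the rod tip at px (316,178), which means the rod hangs vertical in the hand. The rim is centred near px (320,164), behind the tip. In the scene view the tube is tipped and the rod is above it.

Run:
```python
from h import *
w=cv2.imread("pics/w5.png"); c=cal("wrist")
x0,y0,x1,y1=290,135,350,195
k=cv2.inRange(cv2.cvtColor(w,cv2.COLOR_BGR2HSV)[y0:y1,x0:x1],(5,110,90),(20,255,255)); p=cv2.findNonZero(k); p=cv2.convexHull(p).reshape(-1,2)+[x0,y0]
e=cv2.fitEllipse(p.astype(np.int32)); print(e,p.min(0),p.max(0))
for z in (177,181): print(onz("wrist",e[0],z,c))
E=np.array([np.cos(.16),-np.sin(.16),0]); N=np.array([np.sin(.16),np.cos(.16),0])
# expected bbox of rim circles projected
ax=-np.sin(.58)*E+np.array([0,0,np.cos(.58)]); u=np.cos(.58)*E+np.array([0,0,np.sin(.58)])
pts=[proj("wrist",np.array([555,167,135])+h*ax+19*(np.cos(a)*u+np.sin(a)*N),c) for h in(47,55) for a in np.linspace(0,6.28,60)]
print("expected bbox",np.min(pts,0),np.max(pts,0))
# uprights tops z148 : symmetric check of stand y: white bosses at crop (158,131),(241,131)
for q in((278,131),(361,131)): print(onz("wrist",q,140,c))
```

```text
((320.0230407714844, 164.94480895996094), (32.62703323364258, 38.843360900878906), 89.58454895019531) [301 149] [339 181]
[529.25959062 169.42117153 177.        ]
[530.03398521 169.34024894 181.        ]
expected bbox [298.46309898 149.71705845] [338.05709816 183.61953879]
[564.54506462 208.11240873 140.        ]
[551.0812259  122.31966179 140.        ]
```

Call:
apply_moves(
  plan=[
    [[0,0.04,0,0],[0,0,0.25,0],[0,0,0.25,0],[0,0,0.2,0],[0,0,0.12,0],[0,0,0.1,0],[0,0,0,0],[0,0,0,0]],
  ],
  force=20,
)

```text
time_s: 10.75
eef_pos: [525.7, 168.7, 488.0]
orientation: [-3.141, -0.001, -0.159]
ft_force: [0.2, -0.5, -0.6]
gripper_width: 23.4
grasp_force: 24.9
```

Run:
```python
from h import *
w=arm.read_camera("wrist"); c=cal("wrist"); cv2.imwrite("pics/w6.png",w)
togo(526,170.5,487,-0.16)
p=arm.get_state()["eef_pos"]; print(proj("wrist",p+[0,0,-300],c),proj("wrist",(526,170.5,181),c))
cv2.imwrite("pics/v6.png",w[60:260,220:420])
```

```text
t 10.8 pos [525.7 168.7 488. ] rpy [-3.141e+00 -1.000e-03 -1.590e-01] F [ 0.7 -0.1 -0.9] w 23.1 g 24.9
shift units (60mm) [ 0.    -0.031  0.017] twist units 0.002
[316.81732047 185.8098923 ] [314.50992664 183.6362053 ]
```

View pics/v6.png

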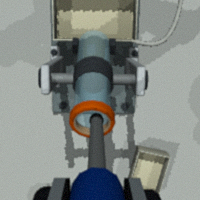

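The crop shows the shaft entering the rim: shaft at crop (97,118), rim centred at crop (92,117), so about 4 mm off centre and inside. I'll correct y and tilt the rod by drawing the hand back on an arc.

Call:
apply_moves(
  plan=[
    [[0,-0.05,0.04,0],[-0.25,0,0.01,0],[-0.25,0,0.04,0],[-0.24,0,0.06,0],[-0.23,0,0.09,0],[-0.22,0,0.11,0],[-0.21,0,0.14,0],[0,0,0,0]],
  ],
)

```text
time_s: 11.8
eef_pos: [442.0, 185.2, 458.1]
orientation: [3.142, 0.0, -0.158]
ft_force: [0.7, -0.4, 0.7]
gripper_width: 23.3
grasp_force: 20.9
```

Run:
```python
from h import *
w=arm.read_camera("wrist"); c=cal("wrist"); s=arm.read_camera("scene"); cv2.imwrite("pics/w7.png",w); cv2.imwrite("pics/s7.png",s)
E=np.array([np.cos(.16),-np.sin(.16),0]); N=np.array([np.sin(.16),np.cos(.16),0])
p=arm.get_state()["eef_pos"]-[0,0,155]-np.array([555.5,166,135]); print("grasp in stand",(p@E).round(1),(p@N).round(1),p[2].round(1)," along axis above mouth:",(p@(-np.sin(.58)*E+[0,0,np.cos(.58)])-55).round(1),"off axis(+x)",(p@(np.cos(.58)*E+[0,0,np.sin(.58)])).round(1))
togo(525,170.5,487,-0.16)
cv2.imwrite("pics/v7.png",np.hstack([w[0:400,120:520],cv2.resize(s[60:260,180:380],None,fx=2,fy=2,interpolation=2)]))
```

```text
grasp in stand -114.3 0.8 168.3  along axis above mouth: 148.4 off axis(+x) -3.4
t 11.9 pos [442.8 185.  458.3] rpy [ 3.141  0.    -0.159] F [ 0.2 -0.4 -0.7] w 23.4 g 20.8
shift units (60mm) [ 1.391  0.021 -0.479] twist units 0.002
```

View pics/v7.png

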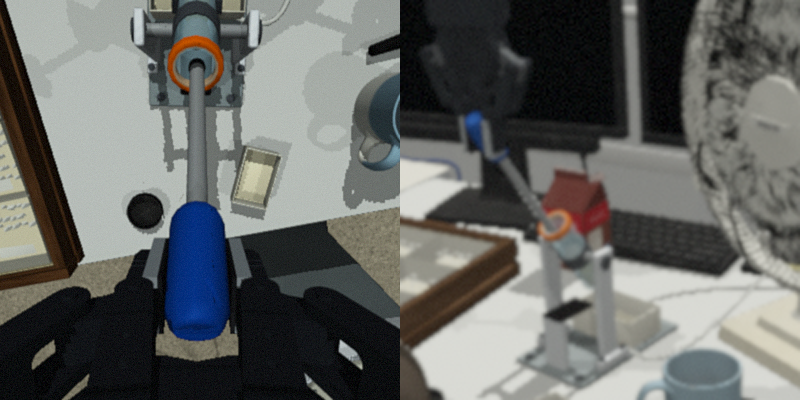

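The wrist view shows the rod lying along the tube axis, entering the mouth at px (316,65). The scene view shows it tilted to match the tube. Now I push along the axis.

Call:
apply_moves(
  plan=[
    [[0.13,0,0.11,0],[0.09,0,0.14,0],[0.09,0,0.14,0],[0.07,0,0.11,0],[0.07,0,0.11,0],[0.07,0,0.11,0],[0.07,0,0.11,0],[0,0,0,0]],
  ],
  force=40,
)

```text
time_s: 12.9
eef_pos: [478.2, 179.2, 406.9]
orientation: [3.141, 0.002, -0.159]
ft_force: [-0.3, -0.2, -0.3]
gripper_width: 23.3
grasp_force: 41.5
```

```bash
cat >> h.py <<'E'
def stand():
    E=np.array([np.cos(.16),-np.sin(.16),0]); N=np.array([np.sin(.16),np.cos(.16),0])
    s=arm.get_state(); p=s["eef_pos"]-[0,0,155]-np.array([555.5,166,135]); ax=-np.sin(.58)*E+np.array([0,0,np.cos(.58)])
    print("stand x,y,z",(p@E).round(1),(p@N).round(1),(p[2]+135).round(1),"tip depth",(165-(p@ax-55)).round(1),"off axis +x",(p@(np.cos(.58)*E+[0,0,np.sin(.58)])).round(1),"F axial",(s["ft_force"]@ax).round(1),"F",s["ft_force"].round(1),"t",s["time_s"])
E
python3 -c "
from h import *
stand()"
```

```text
stand x,y,z -78.4 0.7 251.9 tip depth 79.2 off axis +x -1.5 F axial -0.1 F [-0.3 -0.2 -0.3] t 12.9
```

Run:
```python
from h import *
w=arm.read_camera("wrist"); s=arm.read_camera("scene"); cv2.imwrite("pics/w8.png",w); cv2.imwrite("pics/s8.png",s)
cv2.imwrite("pics/v8.png",np.hstack([w[0:400,120:520],cv2.resize(s[100:233,200:333],None,fx=3,fy=3,interpolation=2)[:400]]) if 0 else np.hstack([w[0:399,120:520],cv2.resize(s[110:243,200:333],None,fx=3,fy=3,interpolation=2)]))
```

```text
(no output)
```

View pics/v8.png

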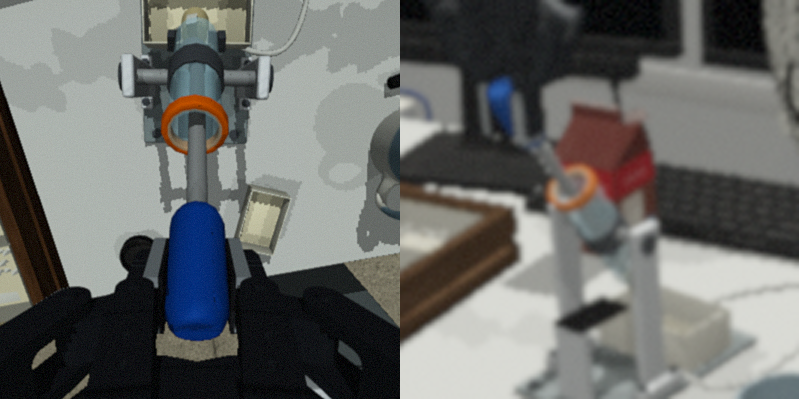

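The rod is about 79 mm down the tube with no slip in the hand: the handle stays at crop rows 203–340, as before. Something pale, taken to be the vial, shows beyond the tube's foot at crop (195,12). That was my tenth and last picture, so further checks are numeric. I'll continue to about 122 mm.

Call:
apply_moves(
  plan=[
    [[0.05,0,0.08,0],[0.06,0,0.09,0],[0.06,0,0.09,0],[0.06,0,0.09,0],[0.06,0,0.09,0],[0.06,0,0.09,0],[0.05,0,0.08,0],[0,0,0,0]],
  ],
)

```text
time_s: 14.0
eef_pos: [501.9, 175.4, 370.9]
orientation: [3.141, 0.001, -0.159]
ft_force: [-0.0, 0.1, -0.6]
gripper_width: 23.0
grasp_force: 41.5
```

Run:
```python
from h import *
stand()
w=arm.read_camera("wrist"); s=arm.read_camera("scene"); c=cal("wrist"); cv2.imwrite("pics/w9.png",w); cv2.imwrite("pics/s9.png",s)
E=np.array([np.cos(.16),-np.sin(.16),0]);ax=-np.sin(.58)*E+np.array([0,0,np.cos(.58)])
P=np.array([555.5,166,135])
for d in(55,63,86,125): print(d,proj("wrist",P-d*ax,c).round(),proj("scene",P-d*ax).round())
```

```text
stand x,y,z -54.4 0.7 215.9 tip depth 122.5 off axis +x -1.2 F axial -0.5 F [-0.   0.1 -0.6] t 14.0
55 [318.  71.] [277. 199.]
63 [318.  65.] [278. 201.]
86 [318.  49.] [282. 206.]
125 [318.  25.] [289. 215.]
```

Call:
apply_moves(
  plan=[
    [[0.015,0,0.02,0],[0.015,0,0.02,0],[0,0,0,0],[0,0,0,0],[0,0,0,0],[0,0,0,0],[0,0,0,0],[0,0,0,0]],
  ],
)

```text
time_s: 15.1
eef_pos: [503.6, 175.2, 369.3]
orientation: [3.142, -0.0, -0.159]
ft_force: [-0.9, -0.0, -1.5]
gripper_width: 23.0
grasp_force: 41.5
```

Run:
```python
from h import *
stand()
w=arm.read_camera("wrist"); t=arm.read_camera("top"); s=arm.read_camera("scene"); cv2.imwrite("pics/w10.png",w); cv2.imwrite("pics/s10.png",s); cv2.imwrite("pics/t10.png",t)
a=cv2.imread("pics/s8.png").astype(int); 
for n in("s7","s8","s9","s10"):
    b=cv2.imread(f"pics/{n}.png").astype(int); d=np.abs(b-cv2.imread("pics/s4.png")).max(2); print(n); print(d[190:225:3,265:320:4])
g=cv2.imread("pics/w10.png").mean(2).astype(int); print(g[0:100:6,290:350:5])
```

```text
stand x,y,z -52.7 0.8 214.3 tip depth 124.8 off axis +x -0.6 F axial -0.8 F [-0.9 -0.  -1.5] t 15.1
s7
[[ 6  6  1  1  3  4  1  1  3  5  3  3  3  2]
 [ 6  3  1  1  3  1  1  0  1  1  1  1  2  4]
 [ 1  2  2  0  2  0  1  1  1  0  1  1  1  0]
 [ 0  2  2  1  1  2  0  1  1  1  1  1  1  1]
 [ 1  1  1  1  1  1  1  1  1  1  0  1  1  0]
 [ 1  1  1  1  1  4  3  1  1  0  0  1  1  0]
 [ 1  2  2  2  2  0  7  7  4  1  1  0  1  2]
 [ 3  5  7  9  0  2  5  6  6  7  7  3  1  0]
 [ 5  3  1  4  3  3  4  4  8  7  8 12  1  1]
 [ 3  0  1  1  1  2 15 11  7 11 14 14  3  0]
 [ 1  1  0  2  4  1  6 13 17 16 14 12 11  1]
 [ 2  1  0  2 11 10  2  2 15 13 11 12 12 10]]
s8
[[ 3  5  3  2  3  3  1  1  2  2  5  2  5  1]
 [ 4  2  7  2  1  2  1  0  1  0  1  0  3  3]
 [ 1  6 12  3  1  1  1  1  2  0  1  1  1  1]
 [ 1  2 13  6  1  1  1  1  1  1  1  1  0  1]
 [ 1  1  6  4  0  1  1  1  1  1  1  2  1  0]
 [ 0  1  2 22  2  2  3  0  1  1  0  0  0  1]
 [ 1  1  2  2  1  2  6  6  4  1  1  0  2  2]
 [ 2  3  7  8  1  2  6  7  5  7  7  2  1  1]
 [ 4  3  2  2  1  1  4  5  6  8 10 11  1  1]
 [ 2  1  0  1  2  1 15 11  7 10 14 14  2  2]
 [ 
[... 1344 characters left out ...]
103 103 104 103 104 100 100 101  98]
 [108 103  99 102  98 106  82  82  84  91 104  77]
 [102 102  89  93 148 144 141 149 163 109  86  81]
 [173 166 158 134 134 140 142 149 129 176 127 154]
 [175 166 157 102 111 121 130 135 108  58  51 150]
 [174 171 171 115  66  88  96 110  68  49  38 128]
 [173 172 166 135 136 112 114 105  88  44  63 127]
 [140 143 138 151 119  89  89 115 107  98  61 124]
 [ 45  84  88 136  95 133 134  90  99  87  43  40]
 [ 33  86  90 132 101 105 100 137  94  80  36  49]
 [ 21  78  92 102 101 109 104 106  94  91  51  32]
 [ 30  87  97  99 102  99 101  99 107  95  60  25]
 [ 50  80  44  42  49  49  44  43  44  89  78  46]
 [ 42  43  46  49  49  47  45  52  49  43  45  36]]
```

Scene pixels at (293–297, 211–217) show a new object inside the tray. It stayed unchanged over the last 2.3 mm of push, and nothing protrudes at the tube foot, so the vial has dropped. I withdraw the rod along the axis.

Call:
apply_moves(
  plan=[
    [[-0.1,0,-0.15,0],[-0.19,0,-0.29,0],[-0.2,0,-0.31,0],[-0.2,0,-0.31,0],[-0.2,0,-0.31,0],[-0.2,0,-0.31,0],[-0.2,0,-0.31,0],[-0.2,0,-0.31,0]],
  ],
)

```text
time_s: 16.25
eef_pos: [414.4, 189.4, 508.7]
orientation: [-3.141, -0.001, -0.159]
ft_force: [-0.1, 0.3, -0.1]
gripper_width: 22.9
grasp_force: 41.5
```

Run:
```python
from h import *
stand(); togo(452,-187,420,-0.16)
w=arm.read_camera("wrist"); c=cal("wrist"); s=arm.read_camera("scene"); t=arm.read_camera("top")
for n,i in(("w11",w),("s11",s),("t11",t)): cv2.imwrite(f"pics/{n}.png",i)
def rim(im,n,box):
    x0,y0,x1,y1=box; k=cv2.inRange(cv2.cvtColor(im,cv2.COLOR_BGR2HSV)[y0:y1,x0:x1],(5,110,90),(20,255,255)); p=cv2.findNonZero(k)
    if p is None: return print(n,None)
    p=cv2.convexHull(p).reshape(-1,2)+[x0,y0]; e=cv2.fitEllipse(p.astype(np.int32)); print(n,e,p.min(0),p.max(0))
rim(cv2.imread("pics/t4.png"),"t4",(225,160,270,210)); rim(t,"t11",(225,160,270,210))
d=np.abs(s.astype(int)-cv2.imread("pics/s4.png")).max(2); ys,xs=np.where(d[185:235,262:330]>22); print("scene diff",len(xs),(xs+262).min() if len(xs) else 0,(xs+262).max(),(ys+185).min(),(ys+185).max())
d=np.abs(t.astype(int)-cv2.imread("pics/t4.png")).max(2); ys,xs=np.where(d[140:190,245:300]>25); print("top diff",len(xs),sorted(zip(xs+245,ys+140))[:60])
```

```text
stand x,y,z -143.0 0.7 353.7 tip depth -41.3 off axis +x 0.2 F axial 0.0 F [-0.1  0.3 -0.1] t 16.25
t 16.25 pos [414.4 189.4 508.7] rpy [-3.141e+00 -1.000e-03 -1.590e-01] F [-0.1  0.3 -0.1] w 22.9 g 41.5
shift units (60mm) [1.611 6.096 1.477] twist units 0.002
t4 ((247.71453857421875, 186.80409240722656), (16.92432975769043, 17.46416664123535), 123.24398040771484) [239 179] [256 195]
t11 ((247.71493530273438, 186.8755340576172), (16.977951049804688, 17.667829513549805), 127.11407470703125) [239 179] [256 195]
scene diff 61 273 298 199 220
top diff 848 [(np.int64(245), np.int64(140)), (np.int64(245), np.int64(141)), (np.int64(245), np.int64(142)), (np.int64(245), np.int64(167)), (np.int64(246), np.int64(140)), (np.int64(246), np.int64(141)), (np.int64(246), np.int64(142)), (np.int64(246), np.int64(154)), (np.int64(247), np.int64(140)), (np.int64(247), np.int64(141)), (np.int64(247), np.int64(142)), (np.int64(247), np.int64(149)), (np.int64(248), np.int64(140)), (np.int64(248), np.int64(141)), (np.int64(249), np.int64(157)), (np.int64(249), np.int64(158)), (np.int64(249), np.int64(181)
[... 678 characters left out ...]
.int64(254), np.int64(177)), (np.int64(254), np.int64(180)), (np.int64(254), np.int64(183)), (np.int64(254), np.int64(184)), (np.int64(254), np.int64(185)), (np.int64(255), np.int64(145)), (np.int64(255), np.int64(174)), (np.int64(255), np.int64(175)), (np.int64(255), np.int64(176)), (np.int64(255), np.int64(177)), (np.int64(255), np.int64(178)), (np.int64(255), np.int64(179)), (np.int64(255), np.int64(180)), (np.int64(255), np.int64(181)), (np.int64(255), np.int64(184)), (np.int64(255), np.int64(185)), (np.int64(255), np.int64(186)), (np.int64(255), np.int64(187)), (np.int64(255), np.int64(188)), (np.int64(255), np.int64(189)), (np.int64(256), np.int64(148)), (np.int64(256), np.int64(155))]
```

Call:
apply_moves(
  plan=[
    [[0.01,0.8,0,0],[0.02,0.88,0.2,0],[0.02,0.88,0.2,0],[0.02,0.88,0.2,0],[0.02,0.88,0.2,0],[0.02,0.88,0.2,0],[0.02,0.88,0.2,0],[0,0,0,0]],
  ],
)

```text
time_s: 17.4
eef_pos: [364.2, -174.8, 433.2]
orientation: [-3.14, 0.003, -0.165]
ft_force: [-1.3, -0.1, -0.8]
gripper_width: 22.9
grasp_force: 41.5
```

Run:
```python
from h import *
w=arm.read_camera("wrist"); c=cal("wrist"); s=arm.read_camera("scene"); t=arm.read_camera("top")
for n,i in(("w12",w),("s12",s),("t12",t)): cv2.imwrite(f"pics/{n}.png",i)
togo(362.8,-172.6,355,-0.16); p=arm.get_state()["eef_pos"]-[0,0,155]
E=np.array([np.cos(.16),-np.sin(.16),0])
for th in(.48,.53,.58,.63,.68):
    q=p+165*(np.sin(th)*E-[0,0,np.cos(th)]); print(th,q.round(1),proj("wrist",q,c).round(1),proj("scene",q).round(1))
print("holder",proj("wrist",(452,-187,69),c),proj("scene",(452,-187,69)))
q=p+165*(np.sin(.58)*E-[0,0,np.cos(.58)]); u,v=proj("wrist",q,c).astype(int); g=w.mean(2).astype(int)
print("wrist",u,v); print(g[v-36:v+37:3,u-24:u+25:4])
u,v=proj("scene",q).astype(int); d=np.abs(s.astype(int)-cv2.imread("pics/s11.png")).max(2); print("scene diff",u,v); print(d[v-20:v+21:2,u-24:u+25:3])
```

```text
t 17.55 pos [ 365.2 -171.8  434.8] rpy [-3.141e+00  1.000e-03 -1.590e-01] F [ 0.2  0.6 -1. ] w 23.1 g 41.5
shift units (60mm) [-0.037  0.021  1.331] twist units 0.002
0.48 [ 440.4 -183.9  133.5] [314.9  83.1] [396.3 246. ]
0.53 [ 447.6 -185.1  137.5] [314.8  72.3] [398.4 242.4]
0.58 [ 454.5 -186.2  141.8] [314.7  61.3] [400.5 238.6]
0.63 [ 461.2 -187.3  146.5] [314.6  50.1] [402.4 234.8]
0.68 [ 467.7 -188.3  151.5] [314.5  38.5] [404.3 230.9]
holder [316.61599994  71.31059376] [398.18382507 273.23742392]
wrist 314 61
[[183 188 187 190 187 185 184 190 187 185 189 186 190]
 [183 186 190 185 183 188 187 185 187 187 182 188 190]
 [188 189 187 189 187 188 191 190 189 187 186 187 190]
 [187 186 186 190 185 189 184 182 167 182 190 189 165]
 [188 190 191 180 181 169 146 137 159 158 159 165 163]
 [185 169 176 148  69  69  57  65  66  85 160 165 161]
 [184 173  95  63  65  74  81  81  71  58  61 152 161]
 [175  88  55  77 102 105  99  99 103  85  56  54 149]
 [126  52  73 107  97  94  85  82  96  96  86  60  56]
 [ 53  55 100  98  78  52  44  49  74  90  97  73  54]
 [ 61  89  98  78  29  31  
[... 1609 characters left out ...]
  0   1   0   1   2  25  91  54   1   0   1   1   1   1   1]
 [  1   1   1   0   1   1   0  18 122  44   1   1   2   0   2   2   1]
 [  1   1   2   1   1   1   2   3  26   7   1   0   0   1   1   2   2]
 [  1   1   1   1   2   0   0   1   1   1   1   1   1   1   1   2   1]
 [  1   1   1   0   0   1   0   1   1   1   1   1   1   1   1   2   1]
 [  2   0   0   1   2   1   1   1   1   1   0   2   1   0   1   1   1]
 [  1   2   1   2   3   1   1   1   1   1   2   1   2   1   1   1   1]
 [  0   2   2   1   2   2   1   0   1   1   2   1   1   1   1   1   4]
 [  0   2   1   2   1   1   2   1   1   2   1   2   2   2   3  10  17]
 [  2   1   6  14   7   0   2   0   1   8  14  11  12  12  13  18  19]]
```

The rod tip measures about (452,-186,140), a tilt of about 0.56, lined up with the holder at (452,-187). Next I lower it into the flare.

Call:
apply_moves(
  plan=[
    [[0.01,0.01,0.3,0],[0,0,0.3,0],[0,0,0.25,0],[0,0,0.2,0],[0,0,0.13,0],[0,0,0.1,0],[0,0,0,0],[0,0,0,0]],
  ],
)

```text
time_s: 18.55
eef_pos: [365.8, -172.9, 358.9]
orientation: [3.141, -0.001, -0.159]
ft_force: [-0.5, 0.1, -0.4]
gripper_width: 23.0
grasp_force: 41.5
```

Run:
```python
from h import *
w=arm.read_camera("wrist"); c=cal("wrist"); s=arm.read_camera("scene")
for n,i in(("w13",w),("s13",s)): cv2.imwrite(f"pics/{n}.png",i)
togo(362.8,-172.6,355,-0.16); p=arm.get_state()["eef_pos"]-[0,0,155]
E=np.array([np.cos(.16),-np.sin(.16),0])
q=p+165*(np.sin(.56)*E-[0,0,np.cos(.56)]); print("tip",q,proj("wrist",q,c),proj("scene",q))
print("ring wrist",[proj("wrist",(452+a*.987,-187-.159*a,69),c).round(1) for a in(-16,16)])
g=w.mean(2).astype(int); u,v=proj("wrist",(452,-187,69),c).astype(int); print(u,v); print(g[v-45:v+46:3,u-30:u+31:4])
```

```text
t 18.65 pos [ 365.8 -172.9  358.9] rpy [ 3.141e+00 -1.000e-03 -1.590e-01] F [-0.2  0.5 -0.2] w 22.6 g 41.5
shift units (60mm) [-0.05   0.003  0.065] twist units 0.001
tip [ 452.31104569 -186.86877965   64.13364229] [316.59067073  67.83839402] [398.02799459 275.30472195]
ring wrist [array([316.8,  91.7]), array([316.9,  42.9])]
316 67
[[187 184 185 184 185 181 183 182 187 185 181 188 183 184 185 164]
 [185 182 185 186 184 186 183 167 185 170 160 167 179 186 184 161]
 [184 183 189 170 171 167 126  95  84 105 154 159 158 161 156 157]
 [183 170 174 164 108  63  62  66  63  61  60  64 132 163 162 160]
 [181 170 167  61  57  75 101 107 102 106  91  62  57 112 160 158]
 [171 163  56  64  95 100 100  91  97  98  97  96  82  50  81 161]
 [163  61  58  92  97  88  86  88  82  84  95  96 101  74  49 118]
 [ 77  56  82  98  96  81  67  51  50  58  75  88  91  98  61  53]
 [ 56  59  99  96  81  55  37  34  33  38  43  64  93  87  97  53]
 [ 56  93  97  89  49  29  33  33  34  33  27  38  78  93  97  63]
 [ 57  95  94  68  34  32  34  48  45  45  34  41  46  83  91  91]
 [ 69  92  90  39  28  34  
[... 613 characters left out ...]
 102  56  72  61  76  76  78]
 [ 55  81  83  85  58  62  88 125 119  98  70  65  80  83  80  70]
 [ 69  68  83  88  84  69  92 122 118 101  70  88 101  96  84  61]
 [ 62  67  78  89  95  94  86 120 117  97  82  97  95  90  63  62]
 [ 61  64  63  87  94  97  95 126 116  98  98  97  88  70  64  57]
 [ 60  65  63  48  90  92 102 123 119 103  87  87  64  41  64  64]
 [ 65  60  59  42  35  75  97 124 118 100  85  54  38  36  57  60]
 [101  62  60  51  36  37  97 124 122  96  39  41  38  38  64  61]
 [126  90  63  46  33  37 100 126 122 100  34  36  39  39  50 110]
 [141 114  82  31  33  31 105 127 113 102  40  32  36  46 113 110]
 [185 116 113 108  42  31 102 123 119 102  34  31  72 111 110 168]]
```

Call:
apply_moves(
  plan=[
    [[0.06,0,0.06,0],[0.25,0,-0.13,0],[0.25,0,-0.085,0],[0.26,0,-0.06,0],[0.27,0,-0.03,0],[0.27,0,0,0],[0.18,0,0.02,0],[0,0,0,0]],
  ],
  force=20,
)

```text
time_s: 19.65
eef_pos: [457.9, -187.9, 374.3]
orientation: [3.14, -0.002, -0.159]
ft_force: [-3.4, 1.1, 12.0]
gripper_width: 22.9
grasp_force: 45.4
```

Run:
```python
from h import *
w=arm.read_camera("wrist"); c=cal("wrist"); s=arm.read_camera("scene")
for n,i in(("w14",w),("s14",s)): cv2.imwrite(f"pics/{n}.png",i)
togo(452,-187,372,-0.16); p=arm.get_state()["eef_pos"]-[0,0,155]
E=np.array([np.cos(.16),-np.sin(.16),0])
for th in(0,.1,.2):
  for l in (30,95): q=p+l*(np.sin(th)*E-[0,0,np.cos(th)]); print(th,l,proj("scene",q).round(1),proj("wrist",q,c).round(1))
h=cv2.cvtColor(s,cv2.COLOR_BGR2HSV); k=cv2.inRange(h,(100,120,40),(125,255,255))[130:270,370:430]; n,l,st,ce=cv2.connectedComponentsWithStats(k); i=1+np.argmax(st[1:,4]); print("handle scene",ce[i]+[370,130],st[i][:5]+[370,130,0,0,0])
d=np.abs(s.astype(int)-cv2.imread("pics/s11.png")).max(2); g=s.mean(2).astype(int); print(g[200:275:4,380:425:3])
g=w.mean(2).astype(int); print("wrist"); u,v=proj("wrist",p-[0,0,95],c).astype(int); print(u,v); print(g[v-60:v+40:5,u-30:u+31:4])
```

```text
t 19.75 pos [ 457.7 -187.9  374.3] rpy [ 3.14e+00 -2.00e-03 -1.59e-01] F [-2.8  1.5 11.2] w 22.9 g 45.4
shift units (60mm) [-0.096  0.     0.038] twist units 0.002
0 30 [403.5 214.6] [316.2 246.3]
0 95 [401.4 246.4] [316.1 205.4]
0.1 30 [404.4 213.9] [316.2 240.6]
0.1 95 [403.9 243.9] [316.1 191.6]
0.2 30 [405.2 213. ] [316.2 235.2]
0.2 95 [406.4 241.1] [316.1 177.9]
handle scene [403.25       198.72151899] [397 185  14  31 316]
[[187 174 164 157  78  91  46  65  68  62 105  81  33  49 151]
 [124 144 149 146 119  86  51  67  66  62 108  73  32 104 212]
 [140 132 131 129 131 109  71  65  65  63 109  64  89 195 215]
 [143 139 141 139 139 140 117  65  68  62 106 149 203 216 214]
 [148 141 142 139 140 141 142 127  82 119 135 177 204 205 209]
 [190 180 172 155 142 142 143 127 107 145 182 195 201 207 206]
 [208 207 201 192 187 177 159 125 113 187 202 205 206 205 201]
 [200 206 206 207 206 197 194 140 118 200 205 199 182 164 160]
 [153 170 194 205 204 205 205 145 121 180 168 161 167 186 201]
 [198 171 155 158 180 194 183 119 115 165 185 201 205 205 206]
 [207 205 201 182 165 163 163 112 134
[... 1185 characters left out ...]
  67  31  85  56  97 104  61]
 [ 76 104  98  57  62  52  72  93  91  76  50  69  66 100 105  77]
 [193 107 106  78  70  67  78  91  90  75  79  72  83 105  99 137]
 [205 194 100 109  85  73  76  98  93  75  84  85 101  96 145 203]
 [202 205 206  99 104 109  76  95  91  81 105 102 100 149 203 202]
 [207 205 209 205 108 102  81 102  88  79  98 104 123 192 206 208]
 [204 205 205 207 121 123  84  98  93  81 120 127 128 118 196 207]
 [204 205 206 194 125 122  84  96  92  82 118 133 128 125 140 204]
 [206 205 204 152 128 124  81  99  94  85 112 125 124 125 123 203]
 [206 207 203 197 124  85  48  50  45  52  54 113 121 126 187 205]
 [ 30 114 202 145  43  51  50  54  53  53  43  45  65 137 204  13]]
```

The rod is upright again: its shaft in the scene matches the vertical projection to about 0.02 rad. It sits 6 mm toward +x, pressing on the flare, so I centre it and lower it.

Call:
apply_moves(
  plan=[
    [[-0.05,0,-0.06,0],[-0.05,0,0,0],[0,0,0.06,0],[0,0,0.15,0],[0,0,0.2,0],[0,0,0.2,0],[0,0,0.1,0],[0,0,0,0]],
  ],
)

```text
time_s: 20.75
eef_pos: [450.8, -186.3, 332.3]
orientation: [-3.141, 0.001, -0.159]
ft_force: [0.4, -0.7, 0.1]
gripper_width: 22.9
grasp_force: 44.2
```

Run:
```python
from h import *
togo(452,-187,332,-0.16); p=arm.get_state()["eef_pos"]-[0,0,155]
s=arm.read_camera("scene"); cv2.imwrite("pics/s15.png",s)
h=cv2.cvtColor(s,cv2.COLOR_BGR2HSV); k=cv2.inRange(h,(100,120,40),(125,255,255))[130:270,370:430]; n,l,st,ce=cv2.connectedComponentsWithStats(k); i=1+np.argmax(st[1:,4]); print("handle scene",ce[i]+[370,130],st[i][:5]+[370,130,0,0,0], "start bbox 397,209?-238")
for l in(-24,30): print(proj("scene",p-[0,0,l]))
```

```text
t 20.75 pos [ 450.8 -186.3  332.3] rpy [-3.141e+00  1.000e-03 -1.590e-01] F [ 0.4 -0.7  0.1] w 22.9 g 44.2
shift units (60mm) [0.021 0.008 0.005] twist units 0.002
handle scene [399.31849315 221.52054795] [394 209  13  29 292] start bbox 397,209?-238
[401.8180558 209.9074499]
[400.03872856 236.93304402]
```

Call:
apply_moves(
  plan=[
    [[0.01,0,0.02,0],[0,0,0.02,0],[0,0,0,0],[0,0,0,0],[0,0,0,0],[0,0,0,0],[0,0,0,0],[0,0,0,0]],
  ],
)

```text
time_s: 21.8
eef_pos: [451.6, -186.5, 330.6]
orientation: [3.142, 0.0, -0.159]
ft_force: [-0.8, 1.4, -0.8]
gripper_width: 23.0
grasp_force: 44.2
```

Call:
apply_moves(
  plan=[
    [[0,0,0,0],[0,0,0,0],[0,0,0,0],[0,0,0,0],[0,0,0,0],[0,0,-0.3,0],[0,0,-0.6,0],[0,0,-0.8,0]],
  ],
  jaw=-1,
)

```text
time_s: 22.8
eef_pos: [451.2, -186.3, 432.5]
orientation: [-3.14, 0.003, -0.159]
ft_force: [0.3, -0.3, -0.3]
gripper_width: 85.7
grasp_force: 0.0
```

Run:
```python
from h import *
s=arm.read_camera("scene"); t=arm.read_camera("top"); cv2.imwrite("pics/s16.png",s); cv2.imwrite("pics/t16.png",t)
def blob(im,lo,hi,b):
    x0,y0,x1,y1=b; k=cv2.inRange(cv2.cvtColor(im,cv2.COLOR_BGR2HSV)[y0:y1,x0:x1],lo,hi); n,l,st,ce=cv2.connectedComponentsWithStats(k); i=1+np.argmax(st[1:,4]); return (ce[i]+[x0,y0]).round(1),st[i][:5]+[x0,y0,0,0,0]
for f in("scene0","s16"): print(f,blob(cv2.imread(f"pics/{f}.png"),(100,120,40),(125,255,255),(385,195,425,250)))
for f in("t4","t16"): print(f,"rim",blob(cv2.imread(f"pics/{f}.png"),(5,110,90),(20,255,255),(225,160,270,210)))
# bystanders unmoved: scene diff against s1
a=cv2.imread("pics/t4.png").astype(int); d=np.abs(t.astype(int)-a).max(2)
for n,(u,v,r) in dict(mug=(347,225,18),marker=(365,196,25),cap=(220,256,12),box=(279,249,14)).items(): print(n,(d[v-r:v+r,u-r:u+r]>30).sum())
d[:140]=0; ys,xs=np.where(d[140:215,235:295]>25); print("top diff stand",list(zip((xs+235).tolist(),(ys+140).tolist())))
g=t[150:180,250:290].mean(2).astype(int); g0=a[150:180,250:290].mean(2).astype(int); print(g[::2,::3]); print(g0[::2,::3])
d=np.abs(s.astype(int)-cv2.imread("pics/s4.png")).max(2); ys,xs=np.where(d[185:235,262:330]>22); print("scene diff",list(zip((xs+262).tolist(),(ys+185).tolist())))
b=[proj("scene",np.array([555.5,166,0])+np.array([x*.987+y*.159,-.159*x+.987*y,z])).round().tolist() for z in(8,42) for x,y in((31,-46),(89,-46),(89,46),(31,46))]; print("tray in scene",b)
```

```text
scene0 (array([401.9, 222.9]), array([397, 209,  12,  30, 283]))
s16 (array([401.4, 221.8]), array([396, 208,  12,  30, 284]))
t4 rim (array([248.2, 185.8]), array([239, 179,  18,  17, 106]))
t16 rim (array([248.2, 185.6]), array([239, 179,  18,  17, 106]))
mug 0
marker 0
cap 0
box 0
top diff stand [(249, 143), (250, 144), (252, 144), (260, 146), (265, 146), (253, 147), (267, 150), (268, 157), (269, 157), (260, 158), (263, 158), (264, 158), (265, 158), (266, 158), (269, 158), (270, 158), (271, 158), (273, 158), (284, 158), (260, 159), (261, 159), (262, 159), (263, 159), (264, 159), (265, 159), (266, 159), (267, 159), (268, 159), (269, 159), (271, 159), (272, 159), (273, 159), (274, 159), (275, 159), (276, 159), (278, 159), (284, 159), (261, 160), (262, 160), (263, 160), (264, 160), (265, 160), (266, 160), (267, 160), (269, 160), (270, 160), (271, 160), (278, 160), (280, 160), (261, 161), (262, 161), (263, 161), (264, 161), (265, 161), (266, 161), (267, 161), (268, 161), (269, 161), (270, 161), (271, 161), (272, 161), (273, 161), (276, 161), (261, 162), (262, 162), (263, 162), (264, 1
[... 3895 characters left out ...]
 75 142]
 [ 59  50  59  55  87  51  77 195 142 141 146  57  46 141]
 [106 124 101  54  69  68  66  56  70  53 144  86 111 141]
 [126 124 112  47  42  55  68 140 179  58  67 120 144 169]
 [131 122 112 130 143 140  86 207  88  60  58  75 183 170]]
scene diff [(275, 199), (276, 199), (273, 200), (274, 200), (275, 200), (276, 200), (273, 201), (274, 201), (275, 201), (276, 201), (274, 202), (275, 202), (276, 202), (293, 214), (294, 214), (294, 215), (289, 219), (290, 219), (291, 219), (290, 220), (291, 220), (292, 220), (293, 220), (291, 221), (292, 221)]
tray in scene [[294.0, 234.0], [309.0, 225.0], [281.0, 215.0], [265.0, 224.0], [293.0, 222.0], [308.0, 213.0], [280.0, 203.0], [265.0, 212.0]]
```

The rod stands back in its holder. Its blob (401.4,221.8) against (401.9,222.9) at the start agrees within about 1 px, and the tube and bystanders are unchanged. Next I confirm the vial's place by returning to the earlier wrist pose (w5) and differencing.

Call:
apply_moves(
  plan=[
    [[0.04,-0.6,-0.6,0],[0.04,-0.9,-0.3,0],[0.04,-0.92,-0.2,0],[0.04,-0.92,-0.2,0],[0.04,-0.92,-0.2,0],[0.04,-0.92,-0.2,0],[0.04,-0.92,-0.14,0],[0,0,0,0]],
  ],
)

```text
time_s: 23.9
eef_pos: [526.2, 175.3, 542.8]
orientation: [-3.141, -0.0, -0.154]
ft_force: [0.1, -0.2, -0.1]
gripper_width: 85.2
grasp_force: 0.0
```

Run:
```python
from h import *
w=arm.read_camera("wrist"); c=cal("wrist"); s=arm.read_camera("scene"); cv2.imwrite("pics/w17.png",w); cv2.imwrite("pics/s17.png",s); togo(526,173.1,542.8)
P=np.array([555.5,166,0]); E=np.array([np.cos(.16),-np.sin(.16),0]); N=np.array([np.sin(.16),np.cos(.16),0])
f=lambda x,y,z:proj("wrist",P+x*E+y*N+[0,0,z],c).round(1).tolist()
print("tray rim corners wrist",[f(x,y,42) for x,y in((31,-47),(89,-47),(89,47),(31,47))],"foot",f(30,0,89))
w5=cv2.imread("pics/w5.png"); 
u0,u1,v0,v1=276,368,44,124
for n,i in(("now",w),("w5",w5)): print(n); print(i.mean(2).astype(int)[v0:v1:4,u0:u1:4])
print("now sat"); print(cv2.cvtColor(w,cv2.COLOR_BGR2HSV)[v0:v1:4,u0:u1:4,1])
```

```text
t 24.0 pos [526.2 172.5 542.3] rpy [ 3.141e+00  1.000e-03 -1.580e-01] F [-0.5 -0.7 -0.3] w 85.5 g 0.0
shift units (60mm) [-0.005 -0.01  -0.008] twist units None
tray rim corners wrist [[355.3, 101.0], [356.8, 52.9], [281.4, 52.6], [282.4, 100.8]] foot [319.1, 102.5]
now
[[153 134 102 101  99 102  87  87 126  88  86  83  85  85  89  84  87  86
   84  81  84  84 127]
 [137 138 101 106 103  98  97  90 144  90  83  78  84  90  78  78  76  81
   75  78  80  81 127]
 [143 134  98  50  47  55  51  56  48  54  52  55  54  45  54  46  54  53
   54  52  48  86 129]
 [143 133 107  73  72  75  76  93  96  96  94  92  98  98  93  95 100  79
   77  78  52  78 130]
 [144 136 100  72  74  67  93  98  97  93  95  93  95  90 101  92  92  82
   87  74  49  82 128]
 [139 138 113  76  71  76  92  98  97  94  96  96  99 100  98  95  93  86
   79  78  46  77 129]
 [143 136 115  86  67  75  77  98  95  93  84  99  76  76  76  82  75  73
   80  57  60  89 129]
 [142 137 111  90 121  82 152 109 137  90 131 128 121 127  84  91  87  58
   72  56  59  95 134]
 [142 134 119  95 135 139 160 164 148 146 125 131 129
[... 4304 characters left out ...]
 14  19  30  12   9]
 [  5  11  19  45  46  55  51  29  24  29  39  44  48  50  38  36  45  13
    8   3  23   8   7]
 [ 12  13  28  16  53  10  24  33  65  60  66  63  58  58  67  45   8  34
   30  22  12  10  12]
 [  7  11  17  10  48  46  18 113  63  72  71  66  57  66  54  60  21  39
   44  44  52  15   7]
 [ 11  15  62  22  23  39  41  59  74  60  61  60  60  72  60  78  55  26
   32  10  23  14   8]
 [  7  11  24  14  66  44  49  56  72  74  65  61  66  73  67  27  35  32
   40  12  30  12   6]
 [  5  15  17  22  41  50  39  36  69  31  34  17  35   7  72  31  39  55
   15  20  15  12   6]
 [ 13  18  18  19  41   7  34  61  27  31  21  39  34  43  40   6  33  18
   19  16  14  14  15]]
```

The wrist differencing shows the vial in the tray: glass at px (316–336, 72–88) and white cap near (348,90). Both are inside the tray outline (281–357, 53–101), and the tube foot is unchanged. The arm is clear, so I hand the job in.

```bash
python3 -c "
from plant import arm
print(arm.finish_job())"
```

```text
the job is handed in; nothing more can be done
None
```

I handed the job in at about 24 s: the tube is tipped to its stop, the vial is out and in the tray, the rod is back in its holder, and the mug, marker and cap are unmoved. I checked the final state only by comparing images, since my 10 picture views were used up, and the hand-in gave no verdict.

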